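# Roll the green battery cell home in the charging dock

### The arm

A 6-joint arm with a two-finger parallel gripper is mounted at the origin on the work surface. World frame = base frame: x ahead of the robot, y to its left, z up, the work surface at z = 0. Lengths are in mm, angles in rad, forces in N, time in s.
With the tool pointing down it reaches from about 350 to 975 mm from the base axis. Payload 7.1 kg.
Tool frame: the origin (TCP) lies between the finger pads; the fingertips stand 19 mm ahead of it and the grasp point (between the pads) is the TCP; z points along the fingers, y is the line along which they close (so a half turn about z gives the same grasp; the last joint's range is limited). The gripper opens to 88 mm and grips with 3 to 60 N. Pads are 20 mm wide; open, the fingers measure 115 mm over their backs; the gripper's body (75 mm by 178 mm) begins 61 mm behind the grasp point.
Start: joints at [-1.349, 0.423, 1.63, -0, 1.089, -0.019], TCP at [149.069, -606.946, 241.675] pointing down, gripper open.
Joint ranges: [-3, 3], [-0.9, 2.11], [0.09, 2.58], [-1.31, 4.45], [0.11, 2.69], [-2.54, 2.54]. Speed limits (rad/s): [2.39, 2.39, 3.01, 3.14, 3.14, 3.14].

### API

Orientations are given as a rotation vector (axis times angle).
In Python, from workcell import ctrl gives the robot as it stands.
- The arm moves only by the tool arm_command, never from a script. Its argument "series" is a list of rows, each an object with "linear": the shift along the tool's x, y, z in m, a list of three; "turn": the turn about the tool's z in rad. A call has 1 to 10 rows; each row shifts and turns the commanded pose from where the row before left it, along the tool's axes as they then stand; what a row does not reach is not made up. A row lasts 1/10 s, in which the tool goes at most 50 mm and 8.59 degrees, less where a joint would pass 70% of its speed; a pose out of reach is approached as far as the arm can. A call with a gripper value outside its range is refused whole. "jaw" is the opening, from -1 (shut) to 1 (fully open), set as the call begins (left out, the last holds). The fingers move at their own pace and stop on an object; the grip force is fixed at half the most. Time passes only in rows, so rows that do not move let the fingers close. It gives the time, the measured TCP pose, the force, the opening and the grip force at its end, in the units of the state.
- ctrl.get_obs(): the state, without advancing time (a new reading comes with each control period).
- ctrl.get_image(name): name is "side" or "top" or "wrist"; returns a dict with "frame" (384x512x3 uint8, blue, green, red), "fx", "fy", "cx", "cy" (pixels), "k1" (the pictures are not rectified: a ray, as slopes to the right and down, at radius r is drawn at 1 + k1 r^2 times it, then the intrinsics apply), "rvec" (rotation vector, rad) and "tvec" (3), from world to camera coordinates, as OpenCV has them. Camera axes: x right, y down, z forward; pixel columns grow to the right and rows downward; lengths in mm; the calibration is good to about 2 mm. A picture is of the moment at which its call begins. There is no depth.
- ctrl.close_job(): hands the job in; it is judged then, once.
The state is a dict: "t": time; "qpos": joint angles; "qvel": joint speeds; "joint_torque": joint torques, N m; "ee_pos": TCP position; "orientation": TCP orientation; "ft_force": force on the tool from outside, world axes, zero at the start; "moment": the same for the moment, N m; "width": finger opening in mm; "grasp_force": force on a finger pad.
Only numpy, scipy, OpenCV 4.12 (cv2) and the standard library are available. Lean on these libraries where they do the work, as an engineer would, in place of code of your own. Each camera call takes 0.05 s, during which the arm holds its last target. There are 200 camera calls.

### The job

Take the red-footed paddle by its black handle and, with the paddle alone, gently roll the green cell along its lane of the dock until it drops into the seat at the lane's far end; the gripper itself must not touch the green cell. Leave the orange cell where it lies, and finish by standing the paddle upright on the table again, clear of the dock.

Things in the scene. Friction and masses are not known exactly. Their poses are not given: they have to be found in the camera images.
- paddle_center (a point): Centre of the loose paddle (about 130 g, standing upright, 110 mm tall), 55 mm above its underside. Red foot: 30 mm thick (its x), 46 mm wide (its y), 34 mm tall; it pushes with either 46 mm wide face (+x or -x). Above the foot, on the same axis, a black 24 x 24 mm handle up to the top: grip it from above about 25 mm above this point. z is up.
- green_cell_center (a point): Centre of the green battery cell with a brass band: a loose cylinder, 33 mm across, 60 mm long (its own y), about 140 g, lying across one of the dock's two lanes, 20 to 50 mm to the near side of the dock's middle. It rolls almost freely, running ahead of a paddle moved at some 40 mm/s; the seat catches it. Its x and z axes turn as it rolls.
- orange_cell_center (a point): Centre of the orange cell lying in the other lane, of the same size and shape as the green one. A bystander: it rolls away if touched.
- dock: Fixed grey dock; origin: centre of underside. 260 mm long (x; +x end is far), 150 wide. Two level lanes along x, middles at y = +36 and -36 mm, 66 wide inside, white floor 10 mm up; side walls 24 mm high. Far wall from x = 118 mm, 34 high; near lip up to x = -124, 16 high. Seat: 20 mm slot across the lane floor at x = 95 mm; a cell sinks 3 mm into it, its centre then 23 mm up.
There are look-alikes about, which are no part of the job. There is more than one size of the part that bears paddle_center; the job needs the larger. There is more than one size of the part that bears green_cell_center; the job needs the larger.

How it is judged (in metres and radians):
On the way, in this order (a step that is already met when the one before it is completed fails the run):
1. the paddle is lifted off the table (height (world z) of paddle_center above 0.065 m), for 0.1 s.
2. the green cell lies in the seat at the far end of its lane (x of green_cell_center in the frame of dock between 0.087 and 0.103 m and z of green_cell_center in the frame of dock below 0.03 m), for 0.3 s.
At the end, for the whole second after the job is handed in: The green cell rests in the seat at the far end of its lane (its centre within 8 mm of the seat's middle along the lane), the orange cell is within 15 mm of where it began, and the paddle stands released and still on the table beside the dock, upright within 10 degrees (all of step 2 and linear speed of each of green_cell, paddle below 0.03 m/s and distance of orange_cell_center from where it was at the start of the episode below 0.015 m and height (world z) of paddle_center between 0.048 and 0.061 m and angle between paddle_center's own z axis and vertical below 0.17 rad); the robot touches nothing.
It fails at once if the gripper or arm touches the green cell (contact force between any of the fingers, the arm and green_cell above 0.3 N).
It fails at once if the green cell is knocked along faster than 0.4 m/s (linear speed of green_cell above 0.4 m/s).
It fails at once if the orange cell is moved by more than 15 mm (distance of orange_cell_center from where it was at the start of the episode above 0.015 m).
It also fails if it takes over 48 s, if anything falls off the work surface, if the arm or the gripper's body presses on something with over 40 N, if the wrist force passes 120 N, or if a joint passes its speed limit or range.

## Working session

There is one attempt and no reset: what is moved stays moved. The work goes in short steps, Python scripts to look and compute and a tool call to move; the robot and the scene stay as the last step left them, time stands still between calls to the robot, and variables do not carry over. Pictures are saved under pics/ and viewed, at most 10 in all, crops included, and the job is handed in when it is done.

Besides the shell and the picture viewer there is one more tool, called after ">>>" by a JSON object that holds its "name" and its "arguments". arm_command: Moves the arm, as the interface text tells. Its arguments: {"type":"object","properties":{"series":{"type":"array"},"jaw":{"type":"number"}},"required":["series"]}

```bash
mkdir -p pics; ls; cat > h.py <<'E'
import numpy as np, cv2
from workcell import ctrl
def cam(n):
    d=ctrl.get_image(n); d['R']=cv2.Rodrigues(np.array(d['rvec'],float))[0]; d['t']=np.array(d['tvec'],float).ravel(); return d
def ray(d,u,v):
    x=np.array([(u-d['cx'])/d['fx'],(v-d['cy'])/d['fy']]); s=x.copy()
    for _ in range(20): s=x/(1+d['k1']*(s@s))
    return -d['R'].T@d['t'], d['R'].T@np.array([s[0],s[1],1])
def onplane(d,u,v,z):
    o,r=ray(d,u,v); return o+r*(z-o[2])/r[2]
def proj(d,P):
    p=d['R']@np.array(P,float)+d['t']; s=p[:2]/p[2]; s=s*(1+d['k1']*(s@s))
    return s[0]*d['fx']+d['cx'],s[1]*d['fy']+d['cy']
E
python3 - <<'E'
from h import *
for n in('top','side'):
    d=cam(n); cv2.imwrite(f'pics/{n}0.png',d['frame']); print(n,d['fx'],d['k1'],-d['R'].T@d['t'],d['R'][2])
o=ctrl.get_obs(); print(o)
E
```

```text
pics
top 456.6197750581719 -0.1638986358596704 [352.84630599  86.38444279 930.88311985] [ 1.76427410e-01 -1.83450639e-04 -9.84313637e-01]
side 443.6956431526247 -0.0075328151129983745 [188.16644978 655.51828021 585.66950957] [ 0.35296235 -0.67940175 -0.64329686]
{'t': 0.1, 'qpos': array([-1.34898495e+00,  4.23768648e-01,  1.63059004e+00,  5.70619978e-06,
        1.08859574e+00, -1.89944861e-02]), 'qvel': array([ 0.00069986, -0.00028432, -0.00124363, -0.00062536,  0.00049265,
        0.00015449]), 'joint_torque': array([ 1.13487893e-04, -5.45615423e+01, -2.74326074e+01,  6.44478248e-02,
        1.88447151e-02, -2.76225455e-05]), 'ee_pos': array([ 148.98064225, -606.50481244,  240.9860207 ]), 'orientation': array([-3.11750354e+00, -3.77176789e-01,  2.08560426e-04]), 'ft_force': array([0.43394502, 0.10366257, 1.21076591]), 'moment': array([-0.00790961, -0.03325573,  0.02641771]), 'grasp_force': 0.0, 'width': 88.09974972060358}
```

View pics/top0.png

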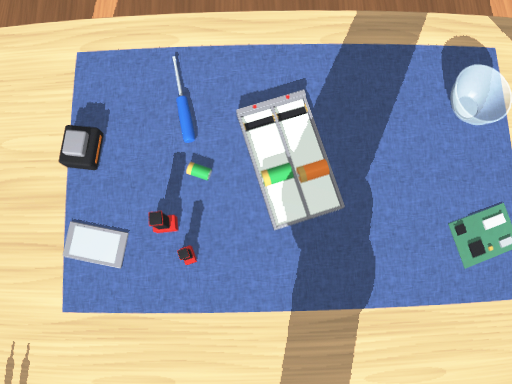

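View pics/side0.png

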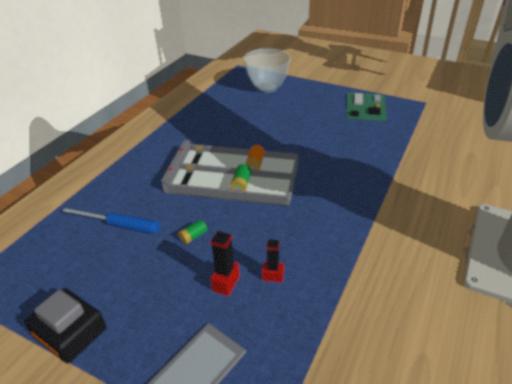

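The top view shows the large paddle near (162,220), the green cell at (277,175) in the left lane and the orange cell at (314,170). The dock's far wall, with its red dots, runs from (238,108) to (305,92). The small look-alikes are the paddle at (187,255) and the cell at (199,171). The side view agrees.

```bash
python3 - <<'E'
from h import *
f=cv2.imread('pics/top0.png')
a=cv2.resize(f[80:235,225:350],None,fx=3.4,fy=3.4,interpolation=cv2.INTER_CUBIC)
b=cv2.resize(f[200:245,135:190],None,fx=6,fy=6,interpolation=cv2.INTER_CUBIC)
c=np.zeros((600,800,3),np.uint8); c[:a.shape[0],:a.shape[1]]=a; c[:b.shape[0],440:440+b.shape[1]]=b
cv2.imwrite('pics/crop.png',c)
E
```

```text
(no output)
```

View pics/crop.png

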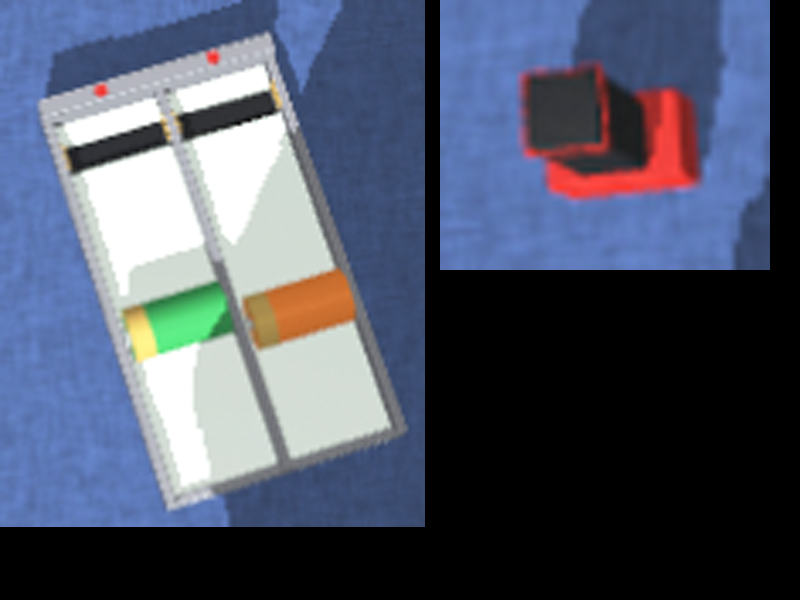

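```bash
python3 - <<'E'
from h import *
np.set_printoptions(precision=1,suppress=True)
d=cam('top')
A=lambda x,y:(225+(x+.5)/3.4-.5,80+(y+.5)/3.4-.5); B=lambda x,y:(135+(x-440+.5)/6-.5,200+(y+.5)/6-.5)
c=[onplane(d,*A(*p),z)[:2] for p,z in(((40,102),34),((270,35),34),((404,430),24),((170,508),24))]
print(*c); L=lambda i,j:np.linalg.norm(c[i]-c[j]); print(L(0,1),L(1,2),L(2,3),L(3,0))
# dock frame fit (similarity free of scale)
M=np.array([[130,75],[130,-75],[-130,-75],[-130,75]]); C=np.array(c)
H=(M.T@(C-C.mean(0))); th=np.arctan2(H[0,1]-H[1,0],H[0,0]+H[1,1]); o=C.mean(0); print('dock',o,th)
R=np.array([[np.cos(th),-np.sin(th)],[np.sin(th),np.cos(th)]]); print((C-o)@R)
hsv=cv2.cvtColor(d['frame'],cv2.COLOR_BGR2HSV)
# seats
for p in((68,162),(170,133),(177,128),(278,103)): print('slot',(onplane(d,*A(*p),10)[:2]-o)@R)
for n,q in(('green',((125,310),(222,283),(238,333),(140,362))),('orange',((245,298),(343,270),(357,315),(258,348)))):
    P=np.mean([onplane(d,*A(*p),26.5)[:2] for p in q],0); print(n,P,(P-o)@R)
t=[onplane(d,*B(*p),110)[:2] for p in((525,75),(603,65),(607,152),(528,157))]
print('handle',np.mean(t,0),*t,[np.degrees(np.arctan2(*(t[i]-t[j]))) for i,j in((0,1),(3,2))],[np.degrees(np.arctan2(*(t[i]-t[j])[::-1])) for i,j in((0,3),(1,2))])
for p in((683,88),(698,150)): print('foot right top',onplane(d,*B(*p),34))
for p in((575,198),(698,185)): print('foot near bottom',onplane(d,*B(*p),0))
E
```

```text
[692.5 120.7] [733.7 -22. ] [486.7 -92.1] [443.7  48.4]
148.5189881686456 256.7755365351072 146.91921047445368 259.1427644864031
dock [589.1  13.8] 0.28212152703783305
[[ 129.1   74. ]
 [ 128.9  -74.5]
 [-127.9  -73.2]
 [-130.1   73.7]]
slot [94.9 67.2]
slot [94.   0.9]
slot [95.9 -4.3]
slot [ 92.9 -70.1]
green [554.6  38.5] [-26.3  33.4]
orange [561.8 -33.5] [-39.4 -37.8]
handle [459.1 268.6] [470.7 281.4] [473.3 257.2] [446.7 255.7] [445.5 280. ] [np.float64(-6.180011443742071), np.float64(-2.6174650502347148)] [np.float64(3.00038020312787), np.float64(3.277028516711021)]
foot right top [476.3 246.   34. ]
foot right top [455.5 240.9  34. ]
foot near bottom [443.5 289.4   0. ]
foot near bottom [447.3 246.7   0. ]
```

The measurements fit the given sizes: dock at (589,14) with yaw 0.282 rad, paddle at (459,268) with yaw about 4.5°, and the green cell 26 mm to the near side of the dock's middle. I'll move now and grip across the handle's x faces.

>>> {"name": "arm_command", "arguments": {"series": [{"linear":[0.0387,-0.0272,0],"turn":0},{"linear":[0.0387,-0.0272,0],"turn":0},{"linear":[0.0387,-0.0272,0],"turn":0},{"linear":[0.0387,-0.0272,0],"turn":0},{"linear":[0.0387,-0.0272,0],"turn":0},{"linear":[0.0387,-0.0272,0],"turn":0},{"linear":[0.0387,-0.0272,0],"turn":0},{"linear":[0.0387,-0.0272,0],"turn":0},{"linear":[0.0387,-0.0272,0],"turn":0},{"linear":[0.0387,-0.0272,0],"turn":0}], "jaw": 1}}

```text
t: 1.15
ee_pos: [461.0, -248.8, 241.7]
orientation: [3.119, 0.377, 0.0]
ft_force: [0.0, -0.1, 0.5]
width: 87.9
grasp_force: 0.0
```

>>> {"name": "arm_command", "arguments": {"series": [{"linear":[0,0,0],"turn":-0.141},{"linear":[0,0,0],"turn":-0.141},{"linear":[0,0,0],"turn":-0.141},{"linear":[0,0,0],"turn":-0.141},{"linear":[0,0,0],"turn":-0.141},{"linear":[0,0,0],"turn":-0.141},{"linear":[0,0,0],"turn":-0.141},{"linear":[0,0,0],"turn":-0.141},{"linear":[0,0,0],"turn":-0.141},{"linear":[0,0,0],"turn":-0.141}]}}

```text
t: 2.15
ee_pos: [459.9, -250.4, 241.5]
orientation: [-2.124, -2.314, 0.0]
ft_force: [0.5, -1.1, 0.4]
width: 88.1
grasp_force: 0.0
```

```bash
cat >> h.py <<'E'
from scipy.spatial.transform import Rotation as Ro
def pose():
    o=ctrl.get_obs(); return o,np.array(o['ee_pos']),Ro.from_rotvec(o['orientation']).as_matrix()
def go(target,yaw):  # yaw wanted for tool x axis (deg)
    o,p,R=pose(); y=np.degrees(np.arctan2(R[1,0],R[0,0]))
    print('t',o['t'],'p',p.round(1),'yaw',y.round(2),'width',round(o['width'],1),'F',np.round(o['ft_force'],1))
    print('tool shift mm',(R.T@(np.array(target)-p)).round(1),'turn',np.radians(y-yaw).round(4))
E
python3 -c "
from h import *
go([459,268,241],94.5)"
```

```text
t 2.15 p [ 459.9 -250.4  241.5] yaw 94.92 width 88.1 F [ 0.5 -1.1  0.4]
tool shift mm [516.6  43.5   0.6] turn 0.0073
```

>>> {"name": "arm_command", "arguments": {"series": [{"linear":[0.043,0.0036,0],"turn":0},{"linear":[0.043,0.0036,0],"turn":0},{"linear":[0.043,0.0036,0],"turn":0},{"linear":[0.043,0.0036,0],"turn":0},{"linear":[0.043,0.0036,0],"turn":0},{"linear":[0.043,0.0036,0],"turn":0},{"linear":[0.043,0.0036,0],"turn":0},{"linear":[0.043,0.0036,0],"turn":0},{"linear":[0.043,0.0036,0],"turn":0},{"linear":[0.043,0.0036,0],"turn":0}]}}

```text
t: 3.15
ee_pos: [461.1, 182.8, 241.7]
orientation: [2.131, 2.309, -0.0]
ft_force: [0.3, 0.5, -0.1]
width: 87.9
grasp_force: 0.0
```

>>> {"name": "arm_command", "arguments": {"series": [{"linear":[0.043,0.0038,0],"turn":0.007},{"linear":[0.043,0.0038,0.02],"turn":0},{"linear":[0,0,0.02],"turn":0},{"linear":[0,0,0.02],"turn":0},{"linear":[0,0,0],"turn":0}]}}

```text
t: 3.65
ee_pos: [460.6, 266.9, 179.1]
orientation: [-2.137, -2.301, 0.008]
ft_force: [-0.9, -1.1, -1.0]
width: 88.0
grasp_force: 0.0
```

```bash
python3 -c "
from h import *
go([459,268,80],94.5)
d=cam('wrist'); cv2.imwrite('pics/w1.png',d['frame']); print(proj(d,[459,268.6,110]))"
```

```text
t 3.65 p [460.6 266.9 179.1] yaw 94.24 width 88.0 F [-0.9 -1.1 -1. ]
tool shift mm [ 1.5 -1.1 99.1] turn -0.0046
(np.float64(254.32738361837247), np.float64(211.9493894697375))
```

View pics/w1.png

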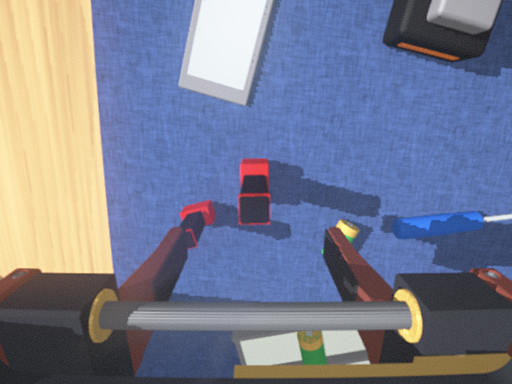

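The wrist view shows the large handle's top at (255,210), against a prediction of (254,212). The small paddle at (190,225) is near the left finger, so I'll narrow the jaw before going down.

>>> {"name": "arm_command", "arguments": {"series": [{"linear":[0.0015,-0.001,0],"turn":0},{"linear":[0,0,0],"turn":0},{"linear":[0,0,0],"turn":0},{"linear":[0,0,0.02],"turn":0},{"linear":[0,0,0.02],"turn":0},{"linear":[0,0,0.02],"turn":0},{"linear":[0,0,0.02],"turn":0},{"linear":[0,0,0.015],"turn":0},{"linear":[0,0,0.004],"turn":0},{"linear":[0,0,0],"turn":0}], "jaw": 0.2}}

```text
t: 4.7
ee_pos: [461.5, 268.6, 82.7]
orientation: [-2.139, -2.301, 0.001]
ft_force: [-0.3, 0.7, 0.4]
width: 52.8
grasp_force: 0.0
```

>>> {"name": "arm_command", "arguments": {"series": [{"linear":[0,0,0],"turn":0},{"linear":[0,0,0],"turn":0},{"linear":[0,0,0],"turn":0},{"linear":[0,0,0],"turn":0},{"linear":[0,0,0],"turn":0}], "jaw": -1}}

```text
t: 5.2
ee_pos: [461.7, 268.9, 83.2]
orientation: [2.139, 2.301, 0.001]
ft_force: [0.1, -1.2, 3.3]
width: 24.1
grasp_force: 30.0
```

>>> {"name": "arm_command", "arguments": {"series": [{"linear":[0,0,-0.01],"turn":0},{"linear":[0,0,-0.02],"turn":0},{"linear":[0,0,-0.02],"turn":0},{"linear":[0,0,-0.02],"turn":0},{"linear":[0,0,-0.01],"turn":0},{"linear":[0,0,0],"turn":0}]}}

```text
t: 5.8
ee_pos: [462.2, 269.2, 164.2]
orientation: [2.138, 2.3, 0.004]
ft_force: [-0.3, -0.0, -2.1]
width: 23.8
grasp_force: 30.0
```

```bash
python3 -c "
from h import *
go([494.6,23.9,163],106.2)
d=cam('wrist'); cv2.imwrite('pics/w2.png',d['frame'])
d=cam('top'); f=d['frame'].astype(int); 
o=np.array([589.1,13.8]);th=.282;R=np.array([[np.cos(th),-np.sin(th)],[np.sin(th),np.cos(th)]])
m=((f[...,1]>f[...,2]+40)&(f[...,1]>f[...,0]+25)).astype(np.uint8)
n,l,s,c=cv2.connectedComponentsWithStats(m)
for i in range(1,n):
  if s[i,4]>30: print(s[i],(onplane(d,*c[i],30)[:2]-o)@R)
"
```

```text
t 5.8 p [462.2 269.2 164.2] yaw 94.18 width 23.8 F [-0.3 -0.  -2.1]
tool shift mm [-247.    14.4    0.9] turn -0.2097
[267 163  27  21 364] [-25.66176761  28.5262213 ]
[191 164  20  16 221] [ 26.16010248 182.36495686]
[ 449  203   63   65 1753] [-274.60102203 -330.26544509]
```

View pics/w2.png

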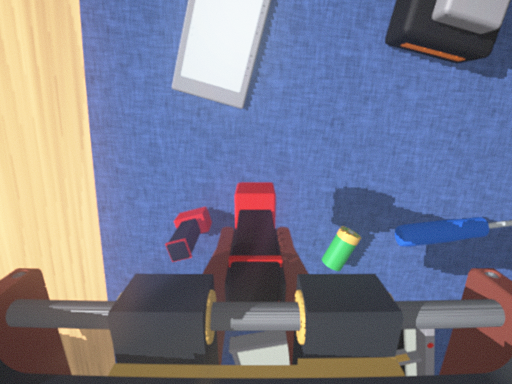

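The wrist view shows the handle held squarely, with the foot hanging at (255,195). The green cell is still at dock x = -26.

>>> {"name": "arm_command", "arguments": {"series": [{"linear":[-0.016,0.001,0],"turn":0},{"linear":[-0.033,0.0019,0],"turn":0},{"linear":[-0.033,0.0019,0],"turn":0},{"linear":[-0.033,0.0019,0],"turn":0},{"linear":[-0.033,0.0019,0],"turn":0},{"linear":[-0.033,0.0019,0],"turn":0},{"linear":[-0.033,0.0019,0],"turn":0},{"linear":[-0.033,0.002,0],"turn":-0.07},{"linear":[0,0,0],"turn":-0.07},{"linear":[0,0,0],"turn":-0.07}]}}

```text
t: 6.9
ee_pos: [492.9, 21.4, 161.6]
orientation: [-1.885, -2.511, 0.002]
ft_force: [-0.2, 0.2, -2.1]
width: 23.9
grasp_force: 30.0
```

>>> {"name": "arm_command", "arguments": {"series": [{"linear":[0,0,0],"turn":0},{"linear":[0,0,0],"turn":0}]}}

```text
t: 7.1
ee_pos: [493.2, 23.0, 162.0]
orientation: [-1.888, -2.51, 0.002]
ft_force: [1.2, -0.3, -1.3]
width: 24.3
grasp_force: 30.0
```

```bash
python3 -c "
from h import *
go([494.6,23.9,97],106.2)
d=cam('wrist'); cv2.imwrite('pics/w3.png',d['frame'])
d=cam('side'); f=d['frame']; cv2.imwrite('pics/s3.png',cv2.resize(f[60:260,120:360],None,fx=3,fy=3))
"
```

```text
t 7.1 p [493.2  23.  162. ] yaw 106.09 width 24.3 F [ 1.2 -0.3 -1.3]
tool shift mm [ 0.5  1.7 65. ] turn -0.0019
```

View pics/w3.png

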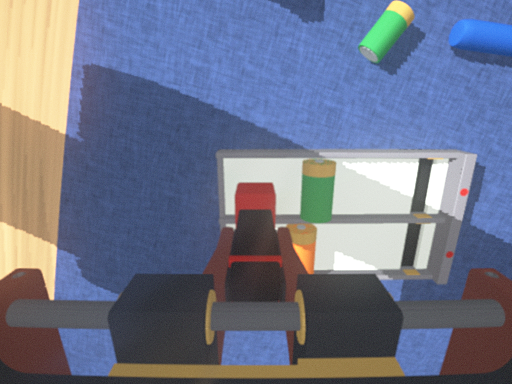

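View pics/s3.png

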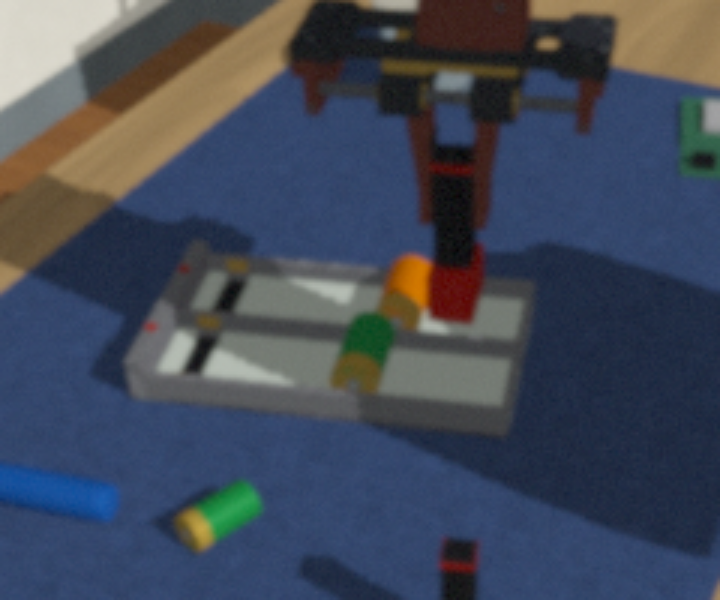

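The wrist view shows the paddle over the left lane, behind the green cell at (318,190). The dock's left corners are at (218,152) and (475,154). I'll check those two against my dock pose.

```bash
python3 -c "
from h import *
d=cam('wrist'); o=np.array([589.1,13.8]);th=.2821;R=np.array([[np.cos(th),-np.sin(th)],[np.sin(th),np.cos(th)]])
for p,z in (((218,152),24),((475,154),34),((437,284),34)): print((onplane(d,*p,z)[:2]-o)@R)
_,p,_=pose(); print((p[:2]-o)@R)
"
```

```text
[-127.00430716   75.71596971]
[128.57503863  76.22247174]
[120.03153138 -74.21896848]
[-89.04825643  35.88659345]
```

>>> {"name": "arm_command", "arguments": {"series": [{"linear":[0.0,0.001,0.015],"turn":0},{"linear":[0,0,0.02],"turn":0},{"linear":[0,0,0.015],"turn":0},{"linear":[0,0,0.01],"turn":0},{"linear":[0,0,0.004],"turn":0},{"linear":[0,0,0],"turn":0}]}}

```text
t: 7.85
ee_pos: [494.7, 23.8, 98.4]
orientation: [-1.886, -2.512, 0.001]
ft_force: [-0.7, -0.4, -1.8]
width: 23.6
grasp_force: 30.0
```

```bash
python3 -c "
from h import *
go([494.6,23.9,97],106.2)
d=cam('side'); f=d['frame']; cv2.imwrite('pics/s4.png',cv2.resize(f[60:260,120:360],None,fx=3,fy=3))
"
```

```text
t 7.85 p [494.7  23.8  98.4] yaw 106.22 width 23.6 F [-0.7 -0.4 -1.8]
tool shift mm [ 0.1 -0.   1.4] turn 0.0003
```

View pics/s4.png

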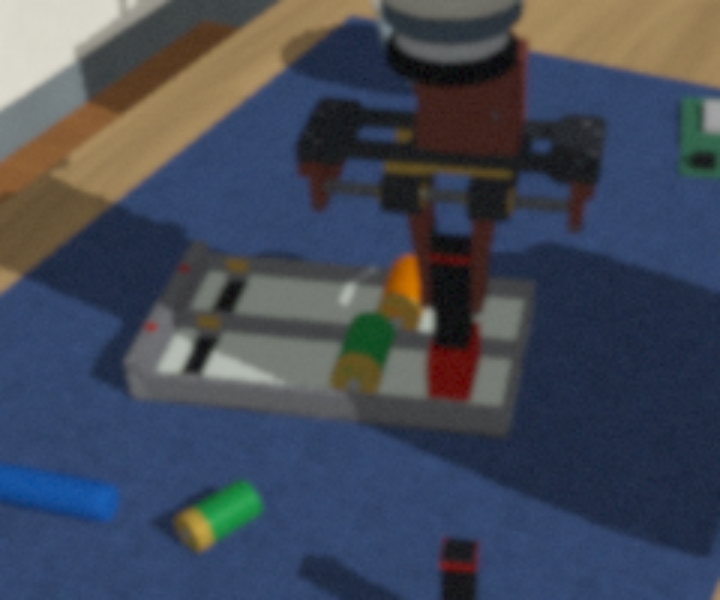

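The side view shows the foot inside the green lane at (455,370), behind the cell at (365,355). The tool's +y axis runs along the lane, so I'll push slowly that way.

>>> {"name": "arm_command", "arguments": {"series": [{"linear":[0,0.001,0],"turn":0},{"linear":[0,0.002,0],"turn":0},{"linear":[0,0.003,0],"turn":0},{"linear":[0,0.003,0],"turn":0},{"linear":[0,0.003,0],"turn":0},{"linear":[0,0.003,0],"turn":0},{"linear":[0,0.003,0],"turn":0},{"linear":[0,0.002,0],"turn":0},{"linear":[0,0.002,0],"turn":0},{"linear":[0,0.002,0],"turn":0}]}}

```text
t: 8.9
ee_pos: [517.9, 30.5, 98.6]
orientation: [-1.886, -2.512, 0.0]
ft_force: [-0.5, 0.4, -1.3]
width: 24.1
grasp_force: 30.0
```

>>> {"name": "arm_command", "arguments": {"series": [{"linear":[0,0.002,0],"turn":0},{"linear":[0,0.002,0],"turn":0},{"linear":[0,0.002,0],"turn":0},{"linear":[0,0.0025,0],"turn":0},{"linear":[0,0.0025,0],"turn":0},{"linear":[0,0.0025,0],"turn":0},{"linear":[0,0.0025,0],"turn":0},{"linear":[0,0.0025,0],"turn":0},{"linear":[0,0.0025,0],"turn":0},{"linear":[0,0.0025,0],"turn":0}]}}

```text
t: 9.9
ee_pos: [540.6, 37.1, 98.7]
orientation: [-1.886, -2.513, 0.0]
ft_force: [0.1, -0.1, -1.6]
width: 23.9
grasp_force: 30.0
```

```bash
cat > g.py <<'E'
from h import *
o=np.array([589.1,13.8]);th=.2821;R=np.array([[np.cos(th),-np.sin(th)],[np.sin(th),np.cos(th)]])
def cell(n):
    d=cam(n); f=d['frame'].astype(int)
    for nm,m in(('green',(f[...,1]>f[...,2]*1.5)&(f[...,1]>f[...,0]*1.25)&(f[...,1]>40)),('orange',(f[...,2]>f[...,1]*1.4)&(f[...,1]>f[...,0]*1.6)&(f[...,2]>80))):
        k,l,s,c=cv2.connectedComponentsWithStats(m.astype(np.uint8))
        for i in range(1,k):
            P=(onplane(d,*c[i],30)[:2]-o)@R
            if s[i,4]>25 and abs(P[0])<130 and abs(P[1])<75: print(n,nm,s[i,4],P.round(1))
cell('top');cell('side')
b,p,_=pose(); print('t',b['t'],'paddle',((p[:2]-o)@R).round(1),p[2],b['ft_force'].round(1))
E
python3 g.py
```

```text
side green 156 [-6.2 15.4]
side orange 102 [-49.3 -52.5]
side orange 32 [-30.1  50.6]
t 10.0 paddle [-39.8  35.8] 98.71973172386582 [-0.4 -0.3 -1.4]
```

>>> {"name": "arm_command", "arguments": {"series": [{"linear":[0,0.0025,0],"turn":0},{"linear":[0,0.0025,0],"turn":0},{"linear":[0,0.0025,0],"turn":0},{"linear":[0,0.0025,0],"turn":0},{"linear":[0,0.0025,0],"turn":0},{"linear":[0,0.0025,0],"turn":0},{"linear":[0,0.0025,0],"turn":0},{"linear":[0,0.0025,0],"turn":0},{"linear":[0,0.0025,0],"turn":0},{"linear":[0,0.0025,0],"turn":0}]}}

```text
t: 11.0
ee_pos: [564.6, 44.0, 98.7]
orientation: [1.886, 2.512, 0.0]
ft_force: [0.1, -0.1, -1.3]
width: 23.9
grasp_force: 30.0
```

>>> {"name": "arm_command", "arguments": {"series": [{"linear":[0,0.0025,0],"turn":0},{"linear":[0,0.0025,0],"turn":0},{"linear":[0,0.0025,0],"turn":0},{"linear":[0,0.0025,0],"turn":0},{"linear":[0,0.0025,0],"turn":0},{"linear":[0,0.0025,0],"turn":0},{"linear":[0,0.0025,0],"turn":0},{"linear":[0,0.0025,0],"turn":0},{"linear":[0,0.0025,0],"turn":0},{"linear":[0,0.0025,0],"turn":0}]}}

```text
t: 12.0
ee_pos: [588.6, 51.0, 98.7]
orientation: [-1.886, -2.513, 0.0]
ft_force: [-0.4, -0.8, -1.7]
width: 23.8
grasp_force: 30.0
```

```bash
python3 g.py
```

```text
side green 136 [45.2 15.5]
side orange 185 [-42.6 -53. ]
side orange 31 [ 3.9 45.7]
t 12.1 paddle [10.1 35.9] 98.72318096660221 [ 0.4 -1.  -1.7]
```

>>> {"name": "arm_command", "arguments": {"series": [{"linear":[0,0.0025,0],"turn":0},{"linear":[0,0.0025,0],"turn":0},{"linear":[0,0.0025,0],"turn":0},{"linear":[0,0.0025,0],"turn":0},{"linear":[0,0.0025,0],"turn":0},{"linear":[0,0.0025,0],"turn":0},{"linear":[0,0.0025,0],"turn":0},{"linear":[0,0.0025,0],"turn":0},{"linear":[0,0.0025,0],"turn":0},{"linear":[0,0.0025,0],"turn":0}]}}

```text
t: 13.1
ee_pos: [612.6, 58.0, 98.7]
orientation: [-1.886, -2.512, 0.0]
ft_force: [-0.1, -0.6, -1.3]
width: 24.2
grasp_force: 30.0
```

>>> {"name": "arm_command", "arguments": {"series": [{"linear":[0,0.0025,0],"turn":0},{"linear":[0,0.0025,0],"turn":0},{"linear":[0,0.0025,0],"turn":0},{"linear":[0,0.0025,0],"turn":0},{"linear":[0,0.0025,0],"turn":0},{"linear":[0,0.0025,0],"turn":0},{"linear":[0,0.0025,0],"turn":0},{"linear":[0,0.002,0],"turn":0},{"linear":[0,0.001,0],"turn":0},{"linear":[0,0,0],"turn":0}]}}

```text
t: 14.1
ee_pos: [632.2, 63.7, 98.7]
orientation: [1.886, 2.513, 0.0]
ft_force: [0.6, 0.4, -1.0]
width: 24.0
grasp_force: 30.0
```

```bash
python3 g.py
```

```text
side green 180 [94.1 21.4]
side orange 178 [-42.8 -53.8]
t 14.2 paddle [55.1 36. ] 98.64984488083192 [-0.2 -0.  -1. ]
```

The cell reads dock x = 94, ahead of where the paddle's face would put it, so it has dropped into the seat. I'll back off, lift and check.

>>> {"name": "arm_command", "arguments": {"series": [{"linear":[0,-0.003,0],"turn":0},{"linear":[0,-0.005,0],"turn":0},{"linear":[0,-0.005,0],"turn":0},{"linear":[0,-0.003,-0.005],"turn":0},{"linear":[0,0,-0.015],"turn":0},{"linear":[0,0,-0.02],"turn":0},{"linear":[0,0,-0.02],"turn":0},{"linear":[0,0,-0.015],"turn":0},{"linear":[0,0,-0.005],"turn":0},{"linear":[0,0,0],"turn":0}]}}

```text
t: 15.2
ee_pos: [617.3, 59.3, 179.9]
orientation: [1.885, 2.511, 0.002]
ft_force: [0.0, -0.7, 0.0]
width: 23.6
grasp_force: 30.0
```

```bash
python3 g.py; python3 -c "
from h import *
go([500,290,83],106.2)"
```

```text
side green 220 [91.  22.8]
side orange 187 [-42.8 -52.9]
t 15.3 paddle [38.8 36. ] 178.20582857318047 [ 0.2  0.5 -0.8]
t 15.3 p [616.3  59.2 178.2] yaw 106.21 width 24.3 F [ 0.2  0.5 -0.8]
tool shift mm [254.1 -47.1  95.3] turn 0.0003
```

>>> {"name": "arm_command", "arguments": {"series": [{"linear":[0.012,-0.002,0],"turn":0},{"linear":[0.026,-0.005,0],"turn":0},{"linear":[0.035,-0.0065,0],"turn":0},{"linear":[0.035,-0.0065,0],"turn":0},{"linear":[0.035,-0.0065,0],"turn":0},{"linear":[0.035,-0.0065,0],"turn":0},{"linear":[0.035,-0.0065,0],"turn":0},{"linear":[0.026,-0.005,0],"turn":0},{"linear":[0.012,-0.003,0],"turn":0},{"linear":[0.003,-0.001,0],"turn":0}]}}

```text
t: 16.3
ee_pos: [498.1, 290.6, 178.1]
orientation: [-1.883, -2.514, 0.002]
ft_force: [-0.5, -0.8, -1.5]
width: 23.8
grasp_force: 30.0
```

>>> {"name": "arm_command", "arguments": {"series": [{"linear":[0,0,0.01],"turn":0},{"linear":[0,0,0.02],"turn":0},{"linear":[0,0,0.02],"turn":0},{"linear":[0,0,0.02],"turn":0},{"linear":[0,0,0.013],"turn":0},{"linear":[0,0,0.005],"turn":0},{"linear":[0,0,0.002],"turn":0},{"linear":[0,0,0],"turn":0},{"linear":[0,0,0],"turn":0}]}}

```text
t: 17.2
ee_pos: [499.8, 289.7, 89.4]
orientation: [1.886, 2.512, 0.002]
ft_force: [-0.0, -0.0, -1.0]
width: 23.9
grasp_force: 30.0
```

```bash
python3 g.py; python3 -c "
from h import *
go([500,290,83],106.2)"
```

```text
top green 343 [94.1 29.3]
top orange 141 [-31.  -43.2]
side orange 188 [-43.2 -52.7]
t 17.3 paddle [ -9.1 290. ] 89.42189443715247 [-0.3  0.3 -2.1]
t 17.3 p [499.7 289.8  89.4] yaw 106.22 width 23.6 F [-0.3  0.3 -2.1]
tool shift mm [0.1 0.4 6.4] turn 0.0004
```

Top view: the green cell is at dock x = 94, so it is seated. I'll lower the paddle the last few mm in small steps and watch the force.

>>> {"name": "arm_command", "arguments": {"series": [{"linear":[0,0,0.002],"turn":0},{"linear":[0,0,0.002],"turn":0},{"linear":[0,0,0.001],"turn":0},{"linear":[0,0,0.001],"turn":0},{"linear":[0,0,0],"turn":0}]}}

```text
t: 17.8
ee_pos: [499.2, 289.5, 83.2]
orientation: [-1.886, -2.512, 0.0]
ft_force: [-1.9, -0.8, 6.0]
width: 23.9
grasp_force: 30.0
```

>>> {"name": "arm_command", "arguments": {"series": [{"linear":[0,0,0.0007],"turn":0},{"linear":[0,0,0],"turn":0}]}}

```text
t: 18.0
ee_pos: [499.2, 289.5, 83.1]
orientation: [-1.886, -2.512, 0.0]
ft_force: [-3.6, -2.8, 11.8]
width: 23.8
grasp_force: 30.0
```

Contact with the table (12 N upward). I'll release the paddle and retreat upwards.

>>> {"name": "arm_command", "arguments": {"series": [{"linear":[0,0,-0.0007],"turn":0},{"linear":[0,0,0],"turn":0},{"linear":[0,0,0],"turn":0},{"linear":[0,0,0],"turn":0},{"linear":[0,0,0],"turn":0},{"linear":[0,0,0],"turn":0}], "jaw": 0.3}}

```text
t: 18.6
ee_pos: [499.2, 289.5, 82.6]
orientation: [-1.886, -2.512, 0.0]
ft_force: [0.0, -1.1, 0.5]
width: 57.0
grasp_force: 0.0
```

>>> {"name": "arm_command", "arguments": {"series": [{"linear":[0,0,-0.01],"turn":0},{"linear":[0,0,-0.02],"turn":0},{"linear":[0,0,-0.03],"turn":0},{"linear":[0,0,-0.03],"turn":0},{"linear":[0,0,-0.03],"turn":0},{"linear":[0,0,-0.02],"turn":0},{"linear":[0,0,-0.01],"turn":0},{"linear":[0,0,0],"turn":0},{"linear":[0,0,0],"turn":0}]}}

```text
t: 19.5
ee_pos: [498.8, 289.3, 232.1]
orientation: [-1.886, -2.512, 0.001]
ft_force: [-0.1, 0.3, -0.4]
width: 57.1
grasp_force: 0.0
```

```bash
python3 g.py; python3 -c "
from h import *
a=cam('wrist')['frame'];b=cam('side')['frame']; cv2.imwrite('pics/end.png',cv2.resize(np.hstack([a,b]),(800,300)))"
```

```text
top green 343 [94.1 29.3]
top orange 218 [-36.3 -38.4]
side green 217 [91.2 22.6]
side orange 176 [-42.7 -53.8]
t 19.6 paddle [-10.3 289.7] 231.33734571910776 [-0.1 -0.5 -0.2]
```

View pics/end.png

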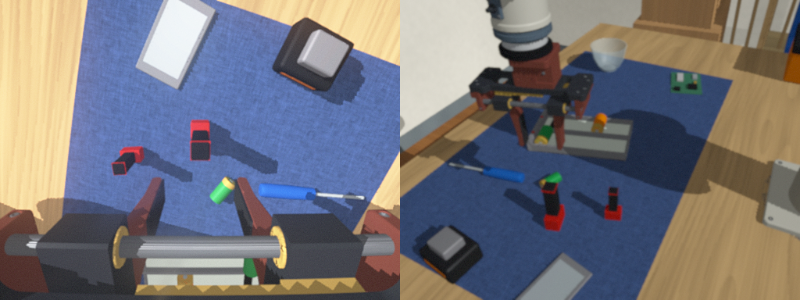

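The paddle stands upright and free, at (200,140) in the wrist view and (553,205) in the side view. The green cell is in the seat and the orange cell hasn't moved.

```bash
python3 -c "
from workcell import ctrl
print(ctrl.close_job())"
```

```text
the job is handed in; nothing more can be done
None
```

I handed the job in at about 20 s; the verdict was not shown. In the last pictures the green cell lies in the seat (x ≈ 94 mm in the dock frame), the orange cell is where it began, and the paddle stands upright and released on the table, clear of the dock.

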